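# Shut and lock out the fine gas valve

### The arm

A 6-joint arm with a two-finger parallel gripper is mounted at the origin on a cart in front of the work surface, level with it; the furniture and walls round the work are solid. World frame = base frame: x ahead of the robot, y to its left, z up, the work surface at z = 0. Lengths are in m, angles in rad, forces in N, time in s.
With the tool pointing down it reaches from about 0.3 to 1 m from the base axis. Payload 5.1 kg.
Tool frame: the origin (TCP) lies at the very end of the fingers, on their centre line; the grasp point (between the pads) lies 19 mm behind it; z points along the fingers, y is the line along which they close (so a half turn about z gives the same grasp; the last joint's range is limited). The gripper opens to 95 mm and grips with 3 to 60 N. Pads are 20 mm wide; open, the fingers measure 119 mm over their backs; the gripper's body (75 mm by 180 mm) begins 59 mm behind the grasp point.
Start: joints at [1.093, 0.124, 1.65, -0, 1.367, -0.083], TCP at [0.25, 0.6, 0.215] pointing down, gripper open.
Joint ranges: [-2.61, 2.61], [-1.02, 2.33], [0.03, 2.71], [-1.35, 4.49], [0.32, 2.68], [-2.91, 2.91]. Speed limits (rad/s): [2.57, 2.57, 3.14, 3.14, 3.14, 3.14].

### API

Orientations are given as a unit quaternion [x, y, z, w].
In Python, from bench import r, cams gives the robot as it stands.
- The arm moves only by the shell command python3 -m crank 'ROWS'. ROWS is text: rows parted by semicolons, each of 7 numbers parted by spaces: the shift along the world's x, y, z in m, then the turn, a rotation vector about the world's x, y, z in rad, then the opening, from 0 (shut) to 1 (fully open). In form: tx ty tz wx wy wz claw; .... A call has 1 to 20 rows; each row shifts and turns the commanded pose from where the row before left it; what a row does not reach is not made up. A row lasts 1/10 s, in which the tool goes at most 50 mm and 8.59 degrees, less where a joint would pass 70% of its speed; a pose out of reach is approached as far as the arm can. A call is refused whole if a number of a shift passes 0.05 or a number of a turn 0.15, either way. A call with a gripper value outside its range is refused whole. The fingers move at their own pace and stop on an object; the grip force is fixed at half the most. Time passes only in rows, so rows that do not move let the fingers close. It gives the time, the measured TCP pose, the force, the opening and the grip force at its end, in the units of the state.
- r.get_obs(): the state, without advancing time (a new reading comes with each control period).
- cams.get_image(name): name is "scene" or "top" or "wrist"; returns a dict with "img" (384x512x3 uint8, blue, green, red), "intrinsics" (3x3 intrinsics, pixels), "k1" (the pictures are not rectified: a ray, as slopes to the right and down, at radius r is drawn at 1 + k1 r^2 times it, then the intrinsics apply), "extrinsics" (4x4, takes a point from world to camera coordinates). Camera axes: x right, y down, z forward; pixel columns grow to the right and rows downward; lengths in m; the calibration is good to about 2 mm. A picture is of the moment at which its call begins. There is no depth.
- r.hand_in(): hands the job in; it is judged then, once.
The state is a dict: "t": time; "joint_positions": joint angles; "qvel": joint speeds; "joint_efforts": joint torques, N m; "ee_pos": TCP position; "tcp_rot": TCP orientation; "force": force on the tool from outside, world axes, zero at the start; "moment": the same for the moment, N m; "width": opening from 0.0 (shut) to 1.0 (fully open); "finger_force": force on a finger pad.
Only numpy, scipy, OpenCV 4.12 (cv2) and the standard library are available. Lean on these libraries where they do the work, as an engineer would, in place of code of your own. Each camera call takes 0.05 s, during which the arm holds its last target. There are 200 camera calls.

### The job

The gas cylinder on the console is to be changed: shut the fine valve by turning the small blue inner bar knob clockwise until you feel it come up finger-tight on its seat, without forcing it and without disturbing the black coarse knob around it, whose setting must stay. Then put the red lockout cap over the blue knob, down onto the coarse knob, so that nobody can open it, and leave the valve shut and the things standing round the console where they are.

Things in the scene. Friction and masses are not known exactly. Their poses are not given: they have to be found in the camera images.
- gas_console: white gas metering console, aluminium top panel, fixed, 215 (x) x 212 (y) x 50 mm high; origin at the centre of its underside. x axis to its rear, where a green gas cylinder lies (top 70 mm high); y axis to its left, where a round gauge sits in the panel (top 61 mm high). Coarse and fine knob share one upright axis at x = -40, y = -45 mm.
- fine_knob: inner knob (fine needle valve): blue bar, x along its 32 mm length, y across its 12 mm width, on a round steel shaft 12 mm thick. Origin on the upright axis, level with the coarse knob's top face (74 mm over the worktop); the bar reaches from 8 to 33 mm above the origin. White line on the -x half of its top. Turns in place; clockwise from above closes. Starts open.
- fine_top (a point): centre of the blue bar's top face, on the axis, 33 mm above the coarse knob's top face; axes as the fine knob's. The bar turns 0.3 to 1.85 rad from its start before the needle meets its seat; where that is cannot be seen and differs each time: feel for it, taking a fresh grip if the wrist runs out. After letting go it springs back up to 0.1 rad, and friction then keeps it shut.
- valve_seat: soft seat of the fine valve, hidden in the console; its pose does not tell where the needle meets it. Turning the knob takes about 0.15 N m of friction; from the seat on, 4 N m more per radian. Finger-tight: 0.2 to 0.4 N m on the seat (0.35 to 0.55 in all, by hand); more than 0.45 (0.6 in all) crushes it. The load acts 11.6 mm from the axis: 17 N per 0.2 N m.
- coarse_mark (a point): white index line of the coarse knob, the outer one: black, fluted, 61 mm across its foot, 57 mm across its flat top, from 54 to 74 mm over the worktop. This point is at the rim of the top face, 28.5 mm from the axis. It turns against 0.25 N m of friction; its setting differs each time and must stay.
- lockout_cap: red lockout cap, loose, 60 g, stands mouth down on the worktop: round cup, 49 mm across, 38 mm high, hole below 41 mm across and 34 mm deep; on top an upright flat tab to hold it by, 32 mm long (x), 10 mm thick (y), 38 to 63 mm high. Origin at the centre of its rim. In place, over the bar, its rim rests on the coarse knob's top face, origin on the fine knob's; any yaw.
- sample_cup: white-lidded specimen cup, loose, 66 mm across, 69 mm high, stands right of the console; origin at the centre of its underside
- stain_bottle: amber dropper bottle, loose, 37 mm across, 100 mm high, stands left of the console; origin at the centre of its underside
- timer: white bench timer, loose, 48 x 68 x 32 mm, stands left of the console; origin at the centre of its underside
There are look-alikes about, which are no part of the job. What is shaped like the lockout_cap but green is not meant.

How it is judged:
On the way, in this order (a step that is already met when the one before it is completed fails the run):
1. the fine valve is turned shut finger-tight: at least 15 N (0.17 N m) on its seat, cap not yet over it (contact force between fine_knob and valve_seat above 15 N and horizontal distance between lockout_cap and fine_knob above 0.06 m), for 0.2 s.
2. the lockout cap is over the blue knob, down on the coarse knob (horizontal distance between lockout_cap and fine_knob below 0.006 m and z of lockout_cap in the frame of fine_knob below 0.004 m), for 0.2 s.
At the end, for the whole second after the job is handed in: the fine knob still presses on its seat with more than 3 N (0.035 N m), the cap stands over it within 6 mm of the axis, upright within 0.1 rad and at rest, its rim less than 4 mm above the coarse knob's top face, and the coarse knob's mark is within 3 mm (0.1 rad) of where it was (all of step 2 and contact force between fine_knob and valve_seat above 3 N and angle between lockout_cap's own z axis and vertical below 0.1 rad and linear speed of lockout_cap below 0.02 m/s and distance of coarse_mark from where it was at the start of the episode below 0.003 m); the robot touches nothing.
It fails at once if the fine valve is forced: more than 39 N (0.45 N m) on its seat (contact force between fine_knob and valve_seat above 39 N).
It fails at once if the coarse knob is turned: its mark moves more than 3 mm (0.1 rad) (distance of coarse_mark from where it was at the start of the episode above 0.003 m).
It fails at once if the specimen cup is shifted by more than 25 mm or tipped (distance of sample_cup from where it was at the start of the episode above 0.025 m or angle between sample_cup's own z axis and vertical above 0.4 rad).
It fails at once if the dropper bottle is shifted by more than 25 mm or tipped (distance of stain_bottle from where it was at the start of the episode above 0.025 m or angle between stain_bottle's own z axis and vertical above 0.4 rad).
It fails at once if the bench timer is shifted by more than 25 mm (distance of timer from where it was at the start of the episode above 0.025 m).
It also fails if it takes over 72 s, if anything falls off the work surface, if the arm or the gripper's body presses on something with over 40 N, if the wrist force passes 120 N, or if a joint passes its speed limit or range.

## Working session

There is one attempt and no reset: what is moved stays moved. The work goes in short steps, Python scripts to look and compute and a shell command to move; the robot and the scene stay as the last step left them, time stands still between calls to the robot, and variables do not carry over. Pictures are saved under pics/ and viewed, at most 10 in all, crops included, and the job is handed in when it is done.

```bash
mkdir -p pics; ls
cat > h.py <<'E'
import numpy as np, cv2
from bench import r, cams
def snap(n,f=None):
    d=cams.get_image(n)
    if f: cv2.imwrite('pics/'+f,d['img'])
    return d
def ray(d,u,v):
    K=np.array(d['intrinsics']);E=np.array(d['extrinsics'])
    p=np.array([(u-K[0,2])/K[0,0],(v-K[1,2])/K[1,1]]);q=p.copy()
    for _ in range(30): q=p/(1+d['k1']*(q@q))
    R=E[:3,:3];return -R.T@E[:3,3], R.T@np.r_[q,1]
def plane(d,u,v,z):
    c,w=ray(d,u,v);return c+w*(z-c[2])/w[2]
def proj(d,P):
    K=np.array(d['intrinsics']);E=np.array(d['extrinsics'])
    c=E[:3,:3]@np.array(P)+E[:3,3];q=c[:2]/c[2];q=q*(1+d['k1']*(q@q))
    return K[0,0]*q[0]+K[0,2],K[1,1]*q[1]+K[1,2]
E
python3 - <<'E'
from h import *
a=snap('scene');b=snap('top')
cv2.imwrite('pics/top1.png',cv2.resize(b['img'],(800,600)));cv2.imwrite('pics/sc1.png',cv2.resize(a['img'],(800,600)))
for d in(a,b):
    print(ray(d,256,192),d['intrinsics'],d['k1'])
print(r.get_obs())
E
```

```text
pics
(array([-0.00438111, -0.66920965,  1.00973328]), array([ 0.43181802,  0.52791525, -0.731425  ])) [[401.66816949   0.         251.39930943]
 [  0.         401.66816949 193.42872093]
 [  0.           0.           1.        ]] 0.026159994913023836
(array([ 0.30217175, -0.02922091,  1.14524971]), array([ 0.19915844,  0.02204798, -0.97980332])) [[398.19856892   0.         256.66667796]
 [  0.         398.19856892 186.93295223]
 [  0.           0.           1.        ]] -0.1372243614947037
{'t': 0.1, 'joint_positions': array([ 1.09343208e+00,  1.24426915e-01,  1.65154057e+00, -1.32801800e-05,
        1.36747541e+00, -8.25804477e-02]), 'qvel': array([-0.00051284, -0.00045012, -0.00185341, -0.00112112,  0.00082823,
        0.00153064]), 'joint_efforts': array([ 5.08580542e-04, -4.18880439e+01, -3.61095500e+01,  7.76299532e-02,
        4.61075641e-02, -3.19112416e-05]), 'ee_pos': array([0.24974822, 0.59947981, 0.2135165 ]), 'tcp_rot': array([ 1.96111141e-01,  9.80581238e-01, -8.90896725e-04, -2.49389036e-04]), 'force': array([ 0.7884354 , -0.80201048,  0.02721594]), 'moment': array([ 0.04283621, -0.00289897,  0.00399429]), 'finger_force': 0.0, 'width': 0.9995455420831504}
```

View pics/top1.png

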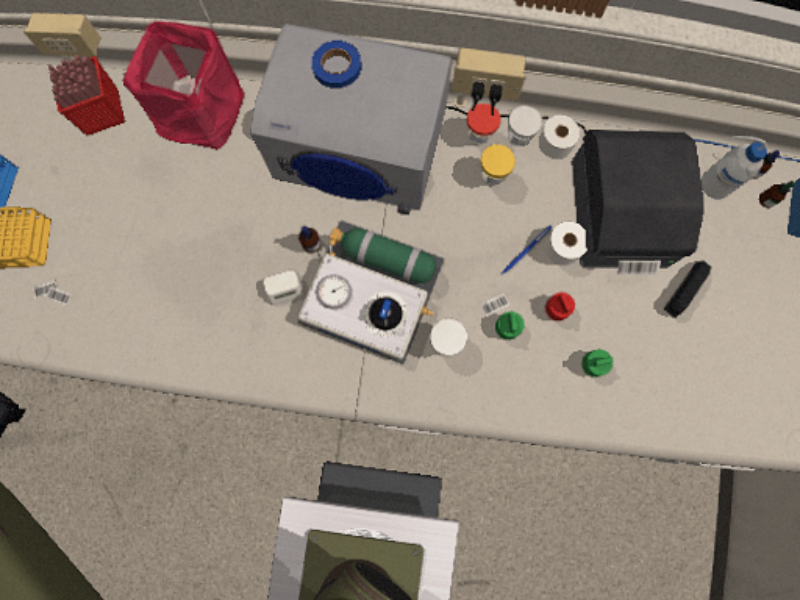

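View pics/sc1.png

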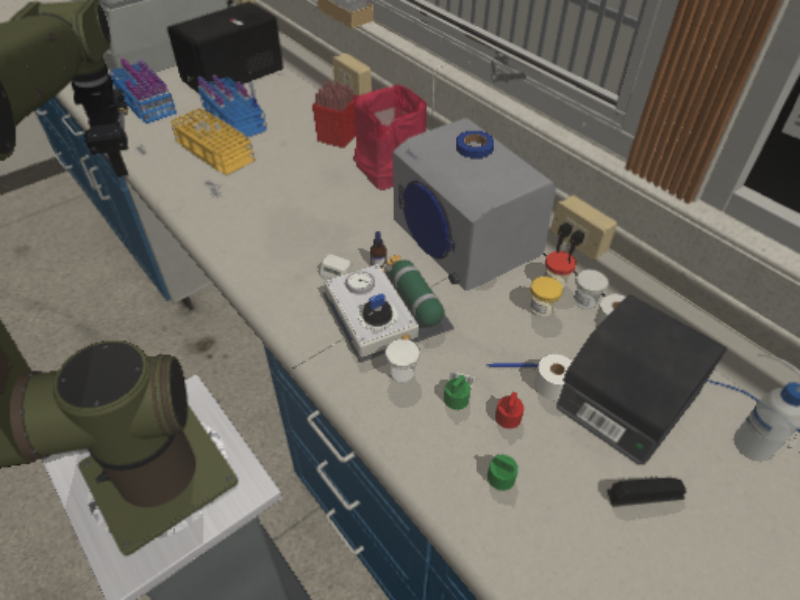

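The top view (800x600) has these candidates for the cap: red cup with tab (561,306), green look-alikes (510,325) and (598,362), and a red-lidded jar (483,120). I choose the red one at (561,306). The blue bar is at (385,308) on the black knob, with the specimen cup at (449,337), the bottle at (309,238) and the timer at (282,287).

Run:
```python
from h import *
b=snap('top');a=snap('scene')
def blobs(d,lo,hi,roi,mn=8):
    x0,y0,x1,y1=roi;h=cv2.cvtColor(d['img'],cv2.COLOR_BGR2HSV)
    m=np.zeros(h.shape[:2],np.uint8);m[y0:y1,x0:x1]=cv2.inRange(h,lo,hi)[y0:y1,x0:x1]
    n,l,s,c=cv2.connectedComponentsWithStats(m)
    for i in range(1,n):
        if s[i,4]>=mn:
            p=np.argwhere(l==i)[:,::-1].astype(np.float32)
            print(c[i],s[i,4],cv2.minAreaRect(p)); yield c[i],p
sc=.64
print('blue')
for c,p in blobs(b,(100,100,60),(130,255,255),(225,180,270,220)):
    print(plane(b,*c,.100))
    q=np.array([plane(b,*x,.107)[:2] for x in p]); w,v=np.linalg.eigh(np.cov(q.T)); print('ax',v[:,1],np.sqrt(w))
for c,p in blobs(a,(100,100,60),(130,255,255),(225,180,260,205)): print(plane(a,*c,.100))
print('red')
for c,p in blobs(b,(0,130,60),(8,255,255),(340,180,375,210)): print(plane(b,*c,.035))
for c,p in blobs(a,(0,130,60),(8,255,255),(310,245,340,280)): print(plane(a,*c,.03))
print('cup',plane(b,449*sc,337*sc,.069),'gauge',plane(b,333*sc,291*sc,.061),'corners',[plane(b,u*sc,v*sc,.05)[:2] for u,v in((323,254),(429,291),(405,358),(302,320))])
print('bottle',plane(b,309*sc,235*sc,.09),'greens',plane(b,510*sc,325*sc,.04),plane(b,598*sc,362*sc,.04))
A=cv2.resize(b['img'][170:225,220:275],(390,390),interpolation=cv2.INTER_CUBIC)
B=cv2.resize(b['img'][170:225,335:390],(390,390),interpolation=cv2.INTER_CUBIC)
cv2.imwrite('pics/crop1.png',np.hstack([A,B]))
```

```text
blue
[246.27118644 197.05084746] 59 ((246.25, 197.24998474121094), (5.0596442222595215, 12.332881927490234), 18.43494987487793)
[0.49752736 0.0182468  0.1       ]
ax [-0.98122698  0.19285646] [0.0039695  0.00967969]
[241.11290323 192.5483871 ] 62 ((241.0, 192.5), (6.640782356262207, 9.803059577941895), 71.56504821777344)
[0.49521052 0.01424722 0.1       ]
red
[358.16450216 195.58441558] 231 ((358.0000305175781, 196.00001525878906), (15.55634880065918, 18.384777069091797), 45.0)
[ 0.55623797 -0.2963274   0.035     ]
[325.75747508 262.98671096] 301 ((325.6000061035156, 263.20001220703125), (19.677398681640625, 18.782970428466797), 63.43495178222656)
[ 0.55604595 -0.30234209  0.03      ]
cup [ 0.46690085 -0.09851801  0.069     ] gauge [0.52291158 0.11593823 0.061     ] corners [array([0.59119331, 0.14637471]), array([ 0.54815505, -0.05422404]), array([ 0.422453  , -0.02708404]), array([0.46526279, 0.16439077])]
bottle [0.61199769 0.17035899 0.09      ] greens [ 0.50744125 -0.20751039  0.04      ] [ 0.46077604 -0.37391602  0.04      ]
```

View pics/crop1.png

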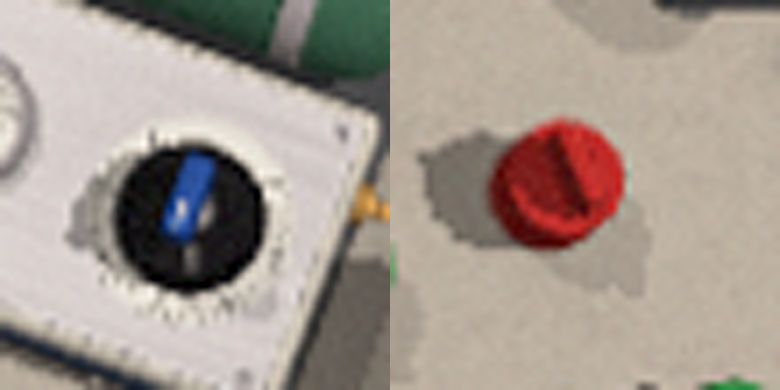

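The crop confirms it: the red cap with its tab is at right (555,185 in the crop), and the blue bar with its white mark at the lower end is at left (188,198 in the crop). I'll move over the knob now.

```bash
python3 -m crank '.0175 -.0415 0 0 0 .014 1;.0175 -.0415 0 0 0 .014 1;.0175 -.0415 0 0 0 .014 1;.0175 -.0415 0 0 0 .014 1;.0175 -.0415 0 0 0 .014 1;.0175 -.0415 0 0 0 .014 1;.0175 -.0415 0 0 0 .014 1;.0175 -.0415 0 0 0 .014 1;.0175 -.0415 0 0 0 .014 1;.0175 -.0415 0 0 0 .014 1;.0175 -.0415 0 0 0 .014 1;.0175 -.0415 0 0 0 .014 1;.0175 -.0415 0 0 0 .014 1;.0175 -.0415 0 0 0 .014 1;0 0 0 0 0 0 1;0 0 0 0 0 0 1'
python3 - <<'E'
from h import *
d=snap('wrist','w1.png');o=r.get_obs();print(o['ee_pos'],o['tcp_rot'],o['joint_positions'],o['force'],o['moment'],ray(d,256,192))
E
```

```text
t: 1.8
ee_pos: [0.4949, 0.0183, 0.2143]
tcp_rot: [0.1, 0.995, 0.0, -0.0]
force: [-0.6, 0.2, -0.8]
width: 1.0
finger_force: 0.0
[0.49467462 0.01922361 0.21436044] [ 9.95493254e-02  9.95032515e-01  2.11121336e-04 -4.25355440e-04] [-6.99090246e-02 -2.26673362e-01  1.98759538e+00  4.55543895e-04
  1.38150841e+00 -1.44136226e+00] [ 0.10521082  0.838203   -0.65164733] [ 0.03209679 -0.00709279  0.01015621] (array([0.41372626, 0.03516876, 0.38424802]), array([ 0.29883471, -0.05203502, -0.9530959 ]))
```

View pics/w1.png

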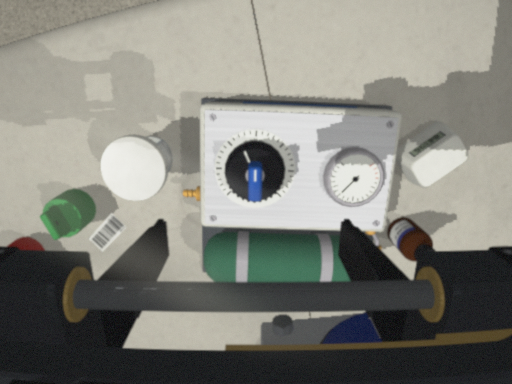

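The wrist view shows the blue bar at about (255,182), nearly aligned with the image's vertical. The black coarse knob is centred at about (255,170), with its white mark at (247,157).

Run:
```python
from h import *
d=snap('wrist');h=cv2.cvtColor(d['img'],cv2.COLOR_BGR2HSV)
m=cv2.inRange(h,(95,110,40),(130,255,255));m[:150]=0;m[215:]=0;m[:,:235]=0;m[:,280:]=0
p=np.argwhere(m)[:,::-1]
print(cv2.minAreaRect(p.astype(np.float32)),len(p))
print(h[158:206:2,255].tolist())
for v in (175,185,195): print(v,h[v,244:270].tolist())
g=cv2.resize(d['img'][140:215,215:295],(800,750),interpolation=cv2.INTER_CUBIC)[:600]
cv2.imwrite('pics/w2.png',g)
```

```text
((253.5, 181.0), (40.0, 15.0), 90.0) 505
[[90, 18, 43], [111, 42, 43], [108, 156, 75], [109, 189, 85], [110, 183, 92], [109, 182, 139], [110, 90, 186], [109, 68, 202], [111, 68, 203], [110, 70, 199], [110, 72, 199], [110, 79, 196], [110, 142, 183], [110, 176, 175], [110, 174, 173], [110, 169, 174], [110, 163, 171], [111, 160, 171], [110, 161, 173], [111, 157, 172], [110, 158, 173], [111, 152, 171], [111, 17, 206], [30, 6, 231]]
175 [[150, 5, 110], [132, 8, 154], [120, 21, 159], [112, 89, 158], [111, 161, 165], [110, 177, 177], [110, 176, 184], [110, 164, 187], [110, 111, 195], [108, 47, 213], [102, 24, 217], [110, 68, 198], [110, 147, 179], [110, 180, 169], [109, 184, 159], [109, 182, 139], [112, 126, 123], [113, 51, 115], [120, 5, 108], [0, 3, 86], [140, 14, 54], [75, 18, 28], [165, 70, 29], [135, 17, 30], [102, 36, 35], [75, 14, 36]]
185 [[0, 0, 59], [105, 33, 62], [113, 87, 82], [111, 138, 124], [110, 158, 161], [110, 166, 177], [110, 169, 181], [110, 166, 183], [110, 166, 181], [110, 170, 180], [110, 178, 175], [110, 175, 175], [110, 173, 175], [110, 176, 170], [110, 176, 155], [110, 174, 138], [110, 168, 108], [109, 162, 66], [106, 67, 42], [130, 36, 42], [120, 19, 41], [105, 28, 36], [150, 27, 38], [120, 26, 39], [165, 15, 34], [132, 35, 36]]
195 [[110, 12, 62], [105, 15, 68], [111, 79, 87], [110, 128, 126], [111, 150, 161], [111, 155, 174], [111, 152, 176], [111, 154, 177], [110, 157, 175], [111, 152, 176], [111, 152, 176], [111, 155, 174], [111, 156, 173], [110, 158, 165], [110, 155, 153], [112, 146, 138], [112, 124, 107], [111, 65, 74], [100, 25, 62], [120, 8, 63], [60, 4, 59], [90, 9, 59], [90, 22, 57], [130, 13, 58], [120, 4, 60], [105, 19, 54]]
```

View pics/w2.png

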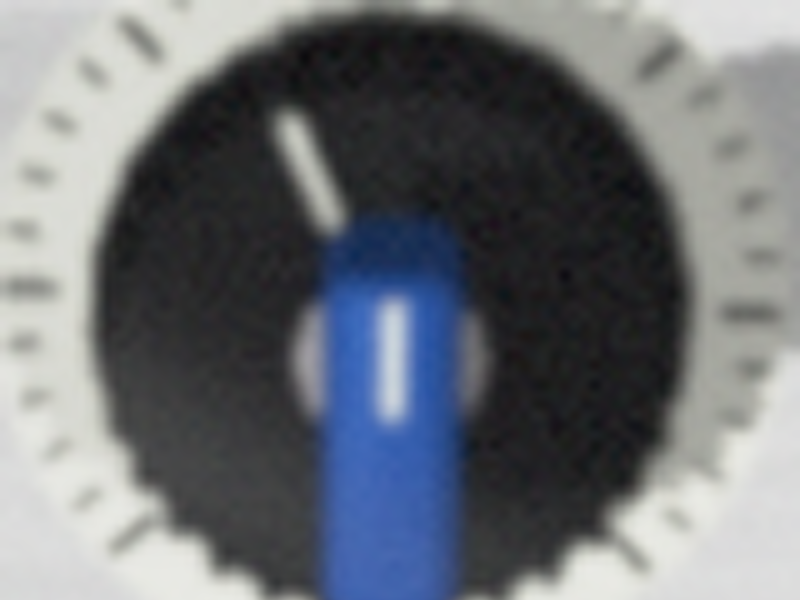

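The crop shows the bar's top face spanning u≈247.5–261 and v≈167.5–201, with its long side along the image's vertical.

Run:
```python
from h import *
d=snap('wrist');o=r.get_obs()
a=plane(d,254,168,.107);b=plane(d,254.2,201,.107);e=plane(d,247.3,185,.107);f=plane(d,260.7,185,.107)
print('c',(a+b)/2,(e+f)/2,'len',np.linalg.norm(b-a),np.linalg.norm(f-e),'yaw',np.arctan2(*(b-a)[1::-1]),o['ee_pos'])
# coarse centre: top face circle in crop approx
l=plane(d,224.5,170.5,.074);rr=plane(d,284,171,.074);print((l+rr)/2,np.linalg.norm(l-rr))
from scipy.spatial.transform import Rotation as R
print(R.from_quat(o['tcp_rot']).as_matrix())
```

```text
c [0.49369423 0.02113633 0.107     ] [0.49390522 0.02100599 0.107     ] len 0.02936996526395029 0.011441057888478164 yaw -0.19058229377028627 [0.49455387 0.02009573 0.21446927]
[0.48978136 0.02215766 0.074     ] 0.05619423307881045
[[-9.80605713e-01  1.95990498e-01 -3.99282636e-04]
 [ 1.95990373e-01  9.80605763e-01  3.32109930e-04]
 [ 4.56629244e-04  2.47413342e-04 -9.99999865e-01]]
```

```bash
python3 -m crank '-.001 .002 -.04 0 0 .008 1;0 0 -.04 0 0 0 .5;0 0 -.03 0 0 0 .5;0 0 -.013 0 0 0 .4;0 0 -.01 0 0 0 .35;0 0 0 0 0 0 .35;0 0 0 0 0 0 .35'; python3 -m crank '0 0 0 0 0 0 0;0 0 0 0 0 0 0;0 0 0 0 0 0 0;0 0 0 0 0 0 0;0 0 0 0 0 0 0'
python3 - <<'E'
from h import *
o=r.get_obs();print(o['ee_pos'],o['force'],o['moment'],o['width'],o['finger_force'],o['joint_positions'][5])
E
```

```text
t: 2.65
ee_pos: [0.4951, 0.0212, 0.0832]
tcp_rot: [0.095, 0.995, 0.0, 0.001]
force: [-0.6, -0.5, 0.5]
width: 0.553
finger_force: 0.0
t: 3.15
ee_pos: [0.494, 0.0201, 0.0818]
tcp_rot: [0.095, 0.995, -0.001, -0.0]
force: [-2.5, -13.0, 1.6]
width: 0.128
finger_force: 6.8
[0.49396603 0.02008141 0.08183395] [ -2.52228116 -13.01168821   1.62080244] [-2.31552347  0.53908005 -0.08577006] 0.12842697048809792 6.809721887111664 -1.446030791036346
```

```bash
cat > s.py <<'E'
from h import *
o=r.get_obs();np.set_printoptions(precision=4,suppress=True)
print(o['t'],o['ee_pos'],o['force'],o['moment'],o['width'],o['finger_force'],o['joint_positions'][[0,5]],o['joint_efforts'][5])
E
python3 -m crank '0 0 0 0 0 0 0;0 0 0 0 0 0 0;0 0 0 0 0 0 0'|grep force; python3 s.py;python3 -m crank '0 -.001 0 0 0 0 0;0 0 0 0 0 0 0;0 0 0 0 0 0 0'|grep force; python3 s.py
```

```text
force: [-1.9, -5.0, 2.2]
finger_force: 30.0
3.45 [0.4939 0.0197 0.0819] [-1.9135 -5.0382  2.1799] [-0.847   0.2825  0.0795] 0.12681287598260066 29.973154664039612 [-0.0671 -1.4463] 0.06248914171010256
force: [-2.5, -3.1, 3.5]
finger_force: 30.0
3.75 [0.4939 0.0197 0.0818] [-2.4701 -3.1427  3.4547] [-0.5188  0.4286  0.0726] 0.1215341945228063 29.977165460586548 [-0.0684 -1.4483] 0.07917014881968498
```

```bash
python3 -m crank '0 0 0 0 0 -.04 0;0 0 0 0 0 -.04 0;0 0 0 0 0 -.04 0;0 0 0 0 0 -.04 0;0 0 0 0 0 -.04 0'|grep force; python3 s.py;python3 -m crank '0 0 0 0 0 0 0;0 0 0 0 0 0 0'|grep force; python3 s.py
```

```text
force: [-1.9, -0.8, 3.3]
finger_force: 30.0
4.25 [0.494  0.0201 0.0819] [-1.8715 -0.8322  3.3311] [-0.216   0.3352  0.1633] 0.125649601877691 29.996082186698914 [-0.068  -1.2468] -0.16257093753665686
force: [-1.5, -1.6, 2.8]
finger_force: 29.9
4.45 [0.4941 0.0201 0.0819] [-1.5397 -1.5574  2.7934] [-0.2623  0.4335 -0.1247] 0.1255100799708432 29.942237734794617 [-0.0682 -1.2486] -0.1330787083134055
```

```bash
python3 -m crank '0 0 0 0 0 -.02 0;0 0 0 0 0 -.02 0'|grep force; python3 s.py;python3 -m crank '0 0 0 0 0 -.02 0;0 0 0 0 0 -.02 0'|grep force; python3 s.py
```

```text
force: [-1.8, -0.0, 4.1]
finger_force: 30.0
4.65 [0.4941 0.0202 0.0819] [-1.7886 -0.0293  4.1066] [-0.1225  0.3959  0.1212] 0.1226163989626087 29.99456137418747 [-0.068  -1.2072] -0.01775419805198908
force: [-3.2, -0.1, 6.0]
finger_force: 30.0
4.85 [0.4941 0.0203 0.0818] [-3.2476 -0.1291  5.9703] [0.0431 0.502  0.1608] 0.12581405081194505 29.995002150535583 [-0.0679 -1.1668] -0.007207256276160479
```

```bash
cat > g.py <<'E'
from h import *
import sys
o=r.get_obs();print(round(o['t'],2),o['moment'][2].round(3),o['force'].round(1),o['joint_positions'][5].round(4))
sys.exit(o['moment'][2]>.23)
E
python3 -m crank '0 0 0 0 0 -.02 0;0 0 0 0 0 -.02 0;0 0 0 0 0 -.02 0'>l && python3 g.py &&
python3 -m crank '0 0 0 0 0 -.02 0;0 0 0 0 0 -.02 0;0 0 0 0 0 -.02 0'>l && python3 g.py &&
python3 -m crank '0 0 0 0 0 -.02 0;0 0 0 0 0 -.02 0;0 0 0 0 0 -.02 0'>l && python3 g.py &&
python3 -m crank '0 0 0 0 0 -.02 0;0 0 0 0 0 -.02 0;0 0 0 0 0 -.02 0'>l && python3 g.py &&
python3 -m crank '0 0 0 0 0 -.02 0;0 0 0 0 0 -.02 0;0 0 0 0 0 -.02 0'>l && python3 g.py &&
python3 -m crank '0 0 0 0 0 -.02 0;0 0 0 0 0 -.02 0;0 0 0 0 0 -.02 0'>l && python3 g.py
```

```text
5.15 0.158 [-2.7  1.2  4.8] -1.1067False
```

```bash
sed -i 's/sys.exit(\(.*\))/sys.exit(int(\1))/' g.py
python3 -m crank '0 0 0 0 0 -.02 0;0 0 0 0 0 -.02 0;0 0 0 0 0 -.02 0'>l && python3 g.py &&
python3 -m crank '0 0 0 0 0 -.02 0;0 0 0 0 0 -.02 0;0 0 0 0 0 -.02 0'>l && python3 g.py &&
python3 -m crank '0 0 0 0 0 -.02 0;0 0 0 0 0 -.02 0;0 0 0 0 0 -.02 0'>l && python3 g.py &&
python3 -m crank '0 0 0 0 0 -.02 0;0 0 0 0 0 -.02 0;0 0 0 0 0 -.02 0'>l && python3 g.py &&
python3 -m crank '0 0 0 0 0 -.02 0;0 0 0 0 0 -.02 0;0 0 0 0 0 -.02 0'>l && python3 g.py &&
python3 -m crank '0 0 0 0 0 -.02 0;0 0 0 0 0 -.02 0;0 0 0 0 0 -.02 0'>l && python3 g.py
```

```text
5.45 0.184 [-1.9  2.2  5.1] -1.0466
5.75 0.162 [-1.   3.5  4.8] -0.9866
6.05 0.158 [-0.6  5.6  4.4] -0.9266
6.35 0.175 [0.1 5.5 4.6] -0.8666
6.65 0.126 [-0.3  6.7  3.8] -0.8066
6.95 0.153 [0.3 6.1 4.3] -0.7466
```

```bash
python3 -m crank '0 .0006 0 0 0 -.02 0;0 0 0 0 0 -.02 0;0 0 0 0 0 -.02 0'>l && python3 g.py &&
python3 -m crank '0 0 0 0 0 -.02 0;0 0 0 0 0 -.02 0;0 0 0 0 0 -.02 0'>l && python3 g.py &&
python3 -m crank '0 0 0 0 0 -.02 0;0 0 0 0 0 -.02 0;0 0 0 0 0 -.02 0'>l && python3 g.py &&
python3 -m crank '0 0 0 0 0 -.02 0;0 0 0 0 0 -.02 0;0 0 0 0 0 -.02 0'>l && python3 g.py &&
python3 -m crank '0 0 0 0 0 -.02 0;0 0 0 0 0 -.02 0;0 0 0 0 0 -.02 0'>l && python3 g.py &&
python3 -m crank '0 0 0 0 0 -.02 0;0 0 0 0 0 -.02 0;0 0 0 0 0 -.02 0'>l && python3 g.py &&
python3 -m crank '0 0 0 0 0 -.02 0;0 0 0 0 0 -.02 0;0 0 0 0 0 -.02 0'>l && python3 g.py
```

```text
7.25 0.161 [1.5 6.1 3.5] -0.6854
7.55 0.165 [2.3 5.9 2.8] -0.6254
7.85 0.207 [2.8 6.9 2.3] -0.5654
8.15 0.251 [3.7 6.7 2.4] -0.5054
```

```bash
python3 -m crank '0 0 0 0 0 -.01 0'>l; python3 g.py; python3 -m crank '0 0 0 0 0 -.01 0'>l; python3 g.py
```

```text
8.25 0.156 [2.9 6.4 2.2] -0.4956
8.35 0.117 [3.2 6.  2.6] -0.4857
```

Only noise so far, so I carry on.

```bash
python3 -m crank '.0004 .0004 0 0 0 -.02 0;0 0 0 0 0 -.02 0;0 0 0 0 0 -.02 0'>l && python3 g.py &&
python3 -m crank '0 0 0 0 0 -.02 0;0 0 0 0 0 -.02 0'>l && python3 g.py &&
python3 -m crank '0 0 0 0 0 -.02 0;0 0 0 0 0 -.02 0'>l && python3 g.py &&
python3 -m crank '0 0 0 0 0 -.02 0;0 0 0 0 0 -.02 0'>l && python3 g.py &&
python3 -m crank '0 0 0 0 0 -.02 0;0 0 0 0 0 -.02 0'>l && python3 g.py &&
python3 -m crank '0 0 0 0 0 -.02 0;0 0 0 0 0 -.02 0'>l && python3 g.py &&
python3 -m crank '0 0 0 0 0 -.02 0;0 0 0 0 0 -.02 0'>l && python3 g.py &&
python3 -m crank '0 0 0 0 0 -.02 0;0 0 0 0 0 -.02 0'>l && python3 g.py
```

```text
8.65 0.152 [3.3 4.6 3.2] -0.4244
8.85 0.172 [3.1 5.2 2.3] -0.3845
9.05 0.182 [3.2 4.3 2.8] -0.3445
9.25 0.197 [3.6 5.7 2.1] -0.3045
9.45 0.162 [3.5 5.5 1.2] -0.2645
9.65 0.215 [3.8 4.7 1.3] -0.2245
9.85 0.204 [4.5 6.  0.7] -0.1845
10.05 0.162 [5.2 5.6 0.5] -0.1445
```

```bash
python3 -m crank '.0005 .0002 0 0 0 -.02 0;0 0 0 0 0 -.02 0'>l && python3 g.py &&
python3 -m crank '0 0 0 0 0 -.02 0;0 0 0 0 0 -.02 0'>l && python3 g.py &&
python3 -m crank '0 0 0 0 0 -.02 0;0 0 0 0 0 -.02 0'>l && python3 g.py &&
python3 -m crank '0 0 0 0 0 -.02 0;0 0 0 0 0 -.02 0'>l && python3 g.py &&
python3 -m crank '0 0 0 0 0 -.02 0;0 0 0 0 0 -.02 0'>l && python3 g.py &&
python3 -m crank '0 0 0 0 0 -.02 0;0 0 0 0 0 -.02 0'>l && python3 g.py &&
python3 -m crank '0 0 0 0 0 -.02 0;0 0 0 0 0 -.02 0'>l && python3 g.py &&
python3 -m crank '0 0 0 0 0 -.02 0;0 0 0 0 0 -.02 0'>l && python3 g.py
```

```text
10.25 0.138 [3.3 5.6 1.5] -0.104
10.45 0.169 [3.1 4.2 2.3] -0.064
10.65 0.183 [4.5 5.1 1.3] -0.024
10.85 0.159 [4.6 5.4 1.6] 0.016
11.05 0.177 [3.9 5.  0.5] 0.056
11.25 0.168 [4.8 4.8 1.3] 0.096
11.45 0.199 [4.9 4.7 1. ] 0.136
11.65 0.169 [5.  4.7 0.3] 0.176
```

```bash
python3 -m crank '0 0 0 0 0 -.02 0;0 0 0 0 0 -.02 0'>l && python3 g.py &&
python3 -m crank '0 0 0 0 0 -.02 0;0 0 0 0 0 -.02 0'>l && python3 g.py &&
python3 -m crank '0 0 0 0 0 -.02 0;0 0 0 0 0 -.02 0'>l && python3 g.py &&
python3 -m crank '0 0 0 0 0 -.02 0;0 0 0 0 0 -.02 0'>l && python3 g.py &&
python3 -m crank '0 0 0 0 0 -.02 0;0 0 0 0 0 -.02 0'>l && python3 g.py &&
python3 -m crank '0 0 0 0 0 -.02 0;0 0 0 0 0 -.02 0'>l && python3 g.py &&
python3 -m crank '0 0 0 0 0 -.02 0;0 0 0 0 0 -.02 0'>l && python3 g.py
```

```text
11.85 0.195 [ 6.1  4.8 -0.7] 0.216
12.05 0.235 [5.9 4.4 0.6] 0.2558
```

```bash
python3 -m crank '0 0 0 0 0 -.015 0'>l; python3 g.py; python3 -m crank '0 0 0 0 0 -.01 0'>l; python3 g.py;  python3 -m crank '0 0 0 0 0 0 0'>l; python3 g.py
```

```text
12.15 0.261 [5.9 4.5 0.1] 0.2706
12.25 0.275 [ 6.   5.1 -0.4] 0.2804
12.35 0.16 [5.8 5.  0. ] 0.2802
```

```bash
python3 -m crank '0 0 0 0 0 -.015 0'>l; python3 g.py; python3 -m crank '0 0 0 0 0 -.015 0'>l; python3 g.py
```

```text
12.45 0.34 [6.2 4.7 0.2] 0.2953
12.55 0.258 [5.4 4.  0.1] 0.3104
```

```bash
for i in 1 2 3 4 5; do python3 -m crank '0 0 0 0 0 0 0'>l; python3 g.py;done; python3 -m crank '0 0 0 0 0 -.01 0'>l; python3 g.py; for i in 1 2 3 4 5; do python3 -m crank '0 0 0 0 0 0 0'>l; python3 g.py;done
```

```text
12.65 0.173 [5.8 4.5 0. ] 0.3102
12.75 0.201 [ 5.7  4.4 -0.3] 0.3101
12.85 0.205 [6.2 4.2 0.1] 0.3101
12.95 0.194 [ 5.6  6.1 -0.9] 0.3101
13.05 0.234 [ 5.   4.1 -0.8] 0.3101
13.15 0.292 [ 6.4  5.6 -0.1] 0.3201
13.25 0.276 [ 6.2  4.8 -0.5] 0.32
13.35 0.277 [ 5.6  4.2 -0.3] 0.32
13.45 0.229 [4.9 4.4 0.4] 0.3199
13.55 0.28 [ 4.8  5.1 -0.3] 0.3199
13.65 0.247 [ 5.3  4.5 -0.4] 0.32
```

```bash
python3 -m crank '0 0 0 0 0 -.012 0'>l; for i in 1 2 3 4 ; do python3 -m crank '0 0 0 0 0 0 0'>l; python3 g.py;done; python3 -m crank '0 0 0 0 0 -.012 0'>l;  for i in 1 2 3 4 ; do python3 -m crank '0 0 0 0 0 0 0'>l; python3 g.py;done
```

```text
13.85 0.289 [ 4.8  5.3 -0.6] 0.3321
13.95 0.257 [ 6.7  4.6 -0.1] 0.3319
14.05 0.315 [ 5.8  4.1 -0.5] 0.3319
14.15 0.302 [ 5.9  5.8 -0.7] 0.332
14.35 0.282 [4.5 5.1 0. ] 0.344
14.45 0.278 [ 5.5  4.  -0.6] 0.3439
14.55 0.342 [6.  4.4 0. ] 0.3439
14.65 0.254 [ 6.   4.1 -0.6] 0.3438
```

```bash
python3 -m crank '0 0 0 0 0 -.015 0'>l; for i in 1 2 3 4 5; do python3 -m crank '0 0 0 0 0 0 0'>l; python3 g.py;done; python3 -m crank '0 0 0 0 0 -.012 0'>l;  for i in 1 2 3 4 5; do python3 -m crank '0 0 0 0 0 0 0'>l; python3 g.py;done
```

```text
14.85 0.29 [ 5.3  4.3 -0.4] 0.359
14.95 0.307 [ 5.5  5.3 -1.2] 0.3588
15.05 0.316 [ 4.7  5.4 -0.5] 0.3589
15.15 0.342 [6.2 5.5 0.2] 0.3588
15.25 0.288 [ 5.1  5.2 -0.7] 0.3589
15.45 0.329 [ 5.2  4.8 -0.4] 0.3709
15.55 0.351 [ 4.9  4.8 -0.3] 0.3708
15.65 0.331 [ 4.9  5.8 -0.1] 0.3707
15.75 0.303 [ 5.1  4.6 -0.1] 0.3708
15.85 0.327 [ 4.9  4.9 -0.1] 0.3708
```

```bash
python3 -m crank '0 0 0 0 0 -.015 0;0 0 0 0 0 -.015 0'>l; for i in 1 2 3 4 5; do python3 -m crank '0 0 0 0 0 0 0'>l; python3 g.py;done; python3 -m crank '0 0 0 0 0 -.012 0'>l;  for i in 1 2 3 4 5; do python3 -m crank '0 0 0 0 0 0 0'>l; python3 g.py;done
```

```text
16.15 0.341 [5.5 4.3 0.5] 0.4009
16.25 0.378 [ 5.6  3.9 -1.2] 0.4007
16.35 0.296 [5.6 4.5 0.1] 0.4007
16.45 0.347 [ 4.9  4.7 -0.3] 0.4007
16.55 0.322 [6.1 5.6 0.4] 0.4007
16.75 0.421 [ 6.5  4.3 -0.5] 0.4128
16.85 0.406 [ 5.5  4.8 -1.3] 0.4126
16.95 0.366 [ 6.1  5.  -0.4] 0.4126
17.05 0.379 [ 5.7  5.1 -1.2] 0.4126
17.15 0.334 [ 5.5  5.6 -0.6] 0.4126
```

```bash
python3 -m crank '0 0 0 0 0 -.015 0'>l; for i in 1 2 3 4 5; do python3 -m crank '0 0 0 0 0 0 0'>l; python3 g.py;done; python3 -m crank '0 0 0 0 0 -.012 0'>l;  for i in 1 2 3 4 5; do python3 -m crank '0 0 0 0 0 0 0'>l; python3 g.py;done; python3 s.py
```

```text
17.35 0.41 [ 4.8  5.3 -0.4] 0.4278
17.45 0.411 [ 5.7  5.  -1. ] 0.4276
17.55 0.347 [6.  4.  0.3] 0.4276
17.65 0.375 [ 5.2  4.5 -0.5] 0.4276
17.75 0.398 [ 6.1  5.  -0.4] 0.4276
17.95 0.43 [ 4.9  5.3 -0.6] 0.4397
18.05 0.453 [ 5.7  6.3 -1.5] 0.4395
18.15 0.417 [ 5.7  4.8 -1.1] 0.4395
18.25 0.429 [ 5.8  5.5 -0.1] 0.4395
18.35 0.463 [ 5.8  5.3 -1. ] 0.4395
18.35 [0.4969 0.0211 0.0819] [ 5.8269  5.2813 -0.9787] [ 0.434  -1.3045  0.4633] 0.12606437167977505 30.116487443447113 [-0.0655  0.4395] 0.4179124999791384
```

```bash
python3 -m crank '0 0 0 0 0 0 .35;0 0 0 0 0 0 .35;0 0 0 0 0 0 .35;0 0 .01 0 0 0 .35;0 0 .03 0 0 0 .4;0 0 .045 0 0 0 .6;0 0 .045 0 0 0 1;.005 -.04 0 0 0 -.097 1;.005 -.04 0 0 0 -.097 1;.005 -.04 0 0 0 -.097 1;.005 -.04 0 0 0 -.097 1;.005 -.04 0 0 0 -.097 1;.005 -.04 0 0 0 -.097 1;.005 -.04 0 0 0 -.097 1;.005 -.04 0 0 0 -.097 1;0 0 0 0 0 0 1;0 0 0 0 0 0 1'
python3 - <<'E'
from h import *
d=snap('wrist','w3.png')
E
```

```text
t: 20.05
ee_pos: [0.5345, -0.2994, 0.2117]
tcp_rot: [0.99, 0.144, -0.0, -0.0]
force: [-0.1, 0.2, -0.5]
width: 1.003
finger_force: 0.0
```

View pics/w3.png

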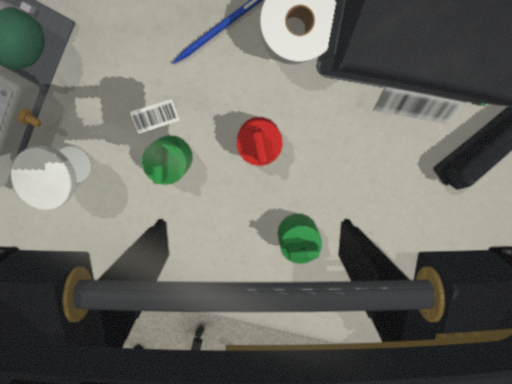

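The wrist view shows the red cap at (260,140) with its tab about upright at (260,147). The green look-alikes are at (167,160) and (300,240), clear of the fingers.

Run:
```python
from h import *
d=snap('wrist')
cv2.imwrite('pics/w4.png',cv2.resize(d['img'][110:170,225:295],(700,600),interpolation=cv2.INTER_CUBIC))
```

```text
(no output)
```

View pics/w4.png

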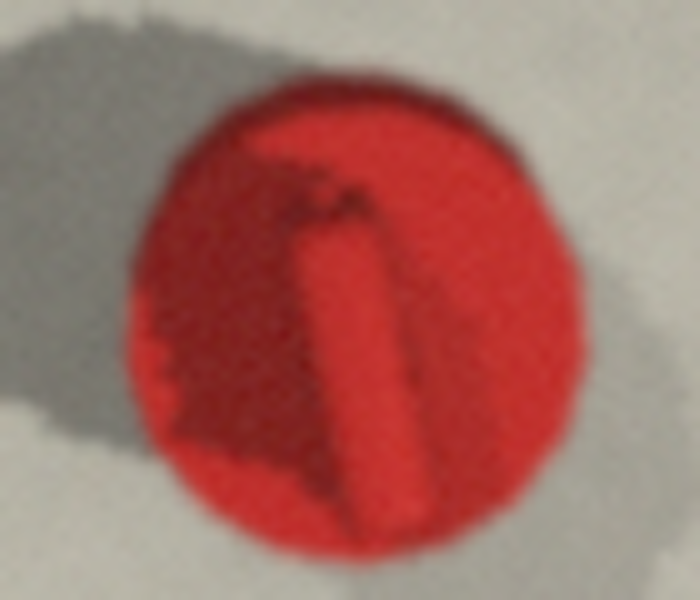

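The crop shows the tab's top face running from (338,222) to (395,530), and the cap's top disc centred at about (359,322).

Run:
```python
from h import *
d=snap('wrist');o=r.get_obs()
P=lambda x,y,z:plane(d,225+x/10-.45,110+y/10-.45,z)
a=P(338,222,.063);b=P(395,530,.063)
print((a+b)/2,np.linalg.norm(a-b),'yaw',np.arctan2(*(b-a)[1::-1]),'width',np.linalg.norm(P(322,382,.063)-P(406,368,.063)))
l=P(130,322,.038);q=P(588,322,.038);t=P(359,87,.038);u=P(359,562,.038);print((l+q)/2,(t+u)/2,np.linalg.norm(l-q),np.linalg.norm(t-u))
from scipy.spatial.transform import Rotation as R
M=R.from_quat(o['tcp_rot']).as_matrix();print(np.arctan2(M[1,1],M[0,1]),o['ee_pos'])
```

```text
[ 0.55803049 -0.29766698  0.063     ] 0.030154173322617883 yaw -2.662811327245833 width 0.008090247665102163
[ 0.55920728 -0.29705478  0.038     ] [ 0.5585272  -0.29725784  0.038     ] 0.04677497285465773 0.048926185576892364
-1.279543781521526 [ 0.53482409 -0.29774013  0.21185426]
```

```bash
python3 -m crank '.0115 .0005 -.04 0 0 .094 .5;.0115 .0005 -.04 0 0 .094 .4;0 0 -.04 0 0 0 .4;0 0 -.03 0 0 0 .35;0 0 -.014 0 0 0 .35;0 0 -.006 0 0 0 .35;0 0 0 0 0 0 .35'; python3 s.py; python3 -m crank '0 0 0 0 0 0 0;0 0 0 0 0 0 0;0 0 0 0 0 0 0;0 0 0 0 0 0 0;0 0 0 0 0 0 0;0 0 0 0 0 0 0;0 0 0 0 0 0 0'; python3 s.py
```

```text
t: 20.9
ee_pos: [0.5583, -0.2975, 0.0422]
tcp_rot: [0.972, 0.237, 0.0, 0.0]
force: [-0.4, -0.2, -0.1]
width: 0.465
finger_force: 0.0
20.9 [ 0.5583 -0.2975  0.0422] [-0.3586 -0.1671 -0.134 ] [-0.0946  0.1638 -0.0176] 0.4650676490462232 0.0 [-0.5744  0.5178] 3.801539946834964e-05
t: 21.6
ee_pos: [0.5582, -0.2981, 0.0423]
tcp_rot: [0.972, 0.237, 0.0, 0.0]
force: [-0.8, -1.0, 3.2]
width: 0.109
finger_force: 30.0
21.6 [ 0.5582 -0.2981  0.0423] [-0.8101 -1.0282  3.1661] [-0.0542  0.1918  0.0078] 0.10876702449816154 30.000447034835815 [-0.5753  0.5178] 0.0013024689542362466
```

```bash
python3 -m crank '0 0 .02 0 0 0 0;0 0 .04 0 0 0 0;0 0 .045 0 0 0 0;0 0 .045 0 0 0 0;-.0078 .0396 0 0 0 0 0;-.0078 .0396 0 0 0 0 0;-.0078 .0396 0 0 0 0 0;-.0078 .0396 0 0 0 0 0;-.0078 .0396 0 0 0 0 0;-.0078 .0396 0 0 0 0 0;-.0078 .0396 0 0 0 0 0;-.0078 .0396 0 0 0 0 0;0 0 0 0 0 0 0;0 0 0 0 0 0 0;0 0 0 0 0 0 0'; python3 s.py
python3 - <<'E'
from h import *
d=snap('wrist');t=snap('top');s=snap('scene');o=r.get_obs()
P=o['ee_pos'];print(P,proj(d,P),proj(t,P),proj(s,P))
f=lambda d,u,v,n:cv2.resize(d['img'][v-n:v+n,u-n:u+n],(400,400),interpolation=cv2.INTER_CUBIC)
cv2.imwrite('pics/w5.png',np.hstack([f(d,256,250,100),f(s,242,185,40)]))
E
```

```text
t: 23.1
ee_pos: [0.4955, 0.0183, 0.1914]
tcp_rot: [0.972, 0.236, -0.0, 0.0]
force: [-0.2, 0.4, -1.4]
width: 0.1
finger_force: 30.0
23.1 [0.4955 0.0183 0.1914] [-0.2104  0.3752 -1.442 ] [-0.0537  0.0768 -0.0529] 0.09965041515122794 29.999672770500183 [-0.0711  1.0225] -0.003367411482031457
[0.49567976 0.01792492 0.19145828] (np.float64(256.54489906213075), np.float64(236.575405851231)) (np.float64(245.5728889970674), np.float64(190.77787960394343)) (np.float64(239.84587428300108), np.float64(170.5065600079733))
```

View pics/w5.png

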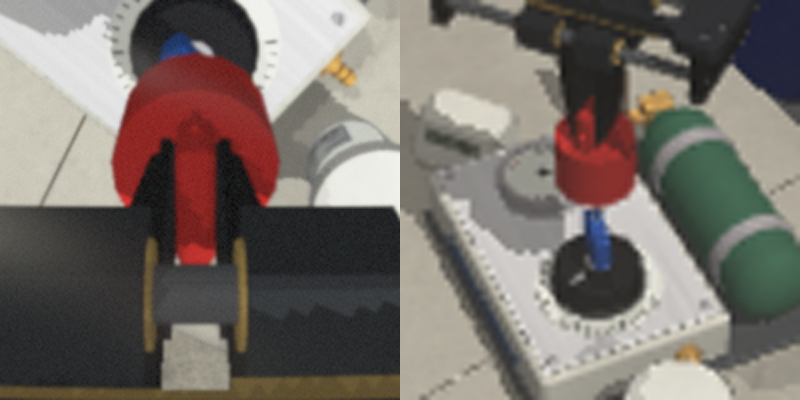

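The wrist crop (left) shows the held cap square in the fingers, its disc's near edge at about (254,198) full-frame and the rim's at (255,177). The scene crop (right) shows the cap over the blue bar at about (241,169).

Run:
```python
from h import *
d=snap('wrist');s=snap('scene');t=snap('top');o=r.get_obs();P=o['ee_pos']
from scipy.spatial.transform import Rotation as R
M=R.from_quat(o['tcp_rot']).as_matrix()
for u,v,dz,rad in((254.2,198.3,-.004,24.5),(255,177.3,-.042,24.5)):
    q=plane(d,u,v,P[2]+dz)-P; print('tool xy mm',M.T@q*1e3,rad)
def blob(d,lo,hi,c,n):
    x,y=c;h=cv2.cvtColor(d['img'],cv2.COLOR_BGR2HSV);m=cv2.inRange(h,lo,hi)
    k=np.zeros_like(m);k[y-n:y+n,x-n:x+n]=m[y-n:y+n,x-n:x+n]
    n,l,st,c=cv2.connectedComponentsWithStats(k);i=1+st[1:,4].argmax();return st[i]
print('scene cap',blob(s,(0,120,40),(8,255,255),(240,170),25),'top cap',blob(t,(0,100,40),(8,255,255),(246,192),25))
A=[.4958,.0194]
for z in(.15,.187): print(z,proj(s,[*P[:2],z]),proj(t,[*P[:2],z]))
for z in(.074,.107): print('axis',z,proj(s,[*A,z]))
print('knob',blob(s,(0,0,0),(179,120,70),(242,214),14))
```

```text
tool xy mm [20.6483997  -0.59221172  3.99598093] 24.5
tool xy mm [2.20960186e+01 2.62891398e-02 4.19956301e+01] 24.5
scene cap [233 164  16  22 247] top cap [241 194  15  10  75]
0.15 (np.float64(240.0883897260102), np.float64(180.397669417332)) (np.float64(245.79368332089115), np.float64(194.07846526565118))
0.187 (np.float64(239.80978525501862), np.float64(171.5460294367122)) (np.float64(245.48400833245805), np.float64(191.13891704408232))
axis 0.074 (np.float64(240.43397964175557), np.float64(197.1491644655205))
axis 0.107 (np.float64(240.20463931956868), np.float64(189.960745309643))
knob [232 200  18   8 116]
```

```bash
cat > f.py <<'E'
from h import *
import sys
o=r.get_obs();print(round(o['t'],2),o['ee_pos'].round(4),o['force'].round(1),o['moment'].round(2));sys.exit(int(np.linalg.norm(o['force'])>5))
E
python3 -m crank '.0022 .0022 -.02 0 0 0 0;0 0 -.018 0 0 0 0;0 0 0 0 0 0 0' >l; python3 f.py && python3 -m crank '0 0 -.002 0 0 0 0;0 0 -.002 0 0 0 0' >l; python3 f.py && python3 -m crank '0 0 -.002 0 0 0 0' >l; python3 f.py && python3 -m crank '0 0 -.002 0 0 0 0' >l; python3 f.py && python3 -m crank '0 0 -.002 0 0 0 0' >l; python3 f.py
python3 - <<'E'
from h import *
s=snap('scene');d=snap('wrist')
f=lambda d,u,v,n:cv2.resize(d['img'][v-n:v+n,u-n:u+n],(400,400),interpolation=cv2.INTER_CUBIC)
cv2.imwrite('pics/w6.png',np.hstack([f(d,256,220,80),f(s,242,190,25)]))
E
```

```text
23.7 [0.4958 0.021  0.1507] [ 0.1  0.1 -1.6] [-0.07  0.16 -0.01]
23.9 [0.4985 0.021  0.1508] [-0.7 -0.3 -0. ] [-0.09  0.16  0.01]
24.0 [0.4985 0.021  0.1487] [ 0.3  0.4 -0.8] [-0.01  0.1  -0.02]
24.1 [0.4982 0.0211 0.1463] [-0.3  0.8 -0.1] [-0.06  0.2  -0.02]
24.2 [0.498  0.0212 0.1439] [-0.4 -1.  -0.8] [-0.01  0.18 -0.01]
```

View pics/w6.png

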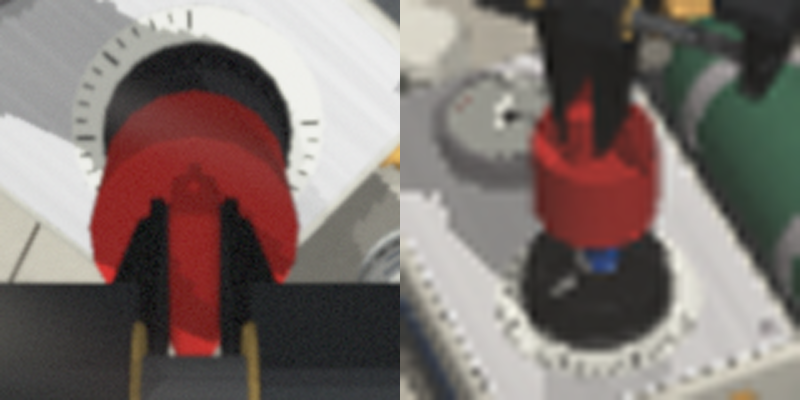

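The crops show the cap centred over the knob in both views, and the bar has entered the hole with no contact force. I continue down.

```bash
python3 -m crank '0 0 -.004 0 0 0 0;0 0 -.004 0 0 0 0' >l; python3 f.py && python3 -m crank '0 0 -.004 0 0 0 0;0 0 -.004 0 0 0 0' >l; python3 f.py && python3 -m crank '0 0 -.004 0 0 0 0;0 0 -.003 0 0 0 0' >l; python3 f.py && python3 -m crank '0 0 -.001 0 0 0 0;0 0 -.001 0 0 0 0' >l; python3 f.py && python3 -m crank '0 0 -.001 0 0 0 0' >l; python3 f.py && python3 -m crank '0 0 -.001 0 0 0 0' >l; python3 f.py
```

```text
24.5 [0.4978 0.0212 0.1355] [ 0.   0.1 -0.4] [-0.07  0.17  0.02]
24.7 [0.4976 0.0212 0.1271] [-0.3  0.2 -0.8] [-0.01  0.11 -0.02]
24.9 [0.4975 0.0212 0.1201] [-0.3  0.3 -0.9] [-0.08  0.18  0.02]
25.1 [0.4977 0.0212 0.1186] [ 0.1  0.5 -0.8] [-0.14  0.14 -0.06]
25.2 [0.4979 0.0212 0.1178] [-0.1 -0.9 -0.7] [-0.03  0.16 -0.04]
25.3 [0.4979 0.0212 0.1168] [ 0.9  0.1 -0.8] [-0.04  0.09 -0.05]
```

```bash
python3 -m crank '0 0 -.001 0 0 0 0' >l; python3 f.py && python3 -m crank '0 0 -.0007 0 0 0 0' >l; python3 f.py && python3 -m crank '0 0 -.0007 0 0 0 0' >l; python3 f.py && python3 -m crank '0 0 -.0007 0 0 0 0' >l; python3 f.py
```

```text
25.4 [0.498  0.0212 0.1162] [-2.1  0.6  5.8] [-0.01  0.59  0.02]
25.4 [0.498  0.0212 0.1162] [-2.1  0.6  5.8] [-0.01  0.59  0.02]
25.4 [0.498  0.0212 0.1162] [-2.1  0.6  5.8] [-0.01  0.59  0.02]
25.4 [0.498  0.0212 0.1162] [-2.1  0.6  5.8] [-0.01  0.59  0.02]
```

```bash
python3 -m crank '0 0 .0005 0 0 0 .3;0 0 0 0 0 0 .3;0 0 0 0 0 0 .3;0 0 0 0 0 0 .3;0 0 .01 0 0 0 .3;0 0 .03 0 0 0 .4;0 0 .045 0 0 0 .5;0 0 .04 0 0 0 .7;0 0 0 0 0 0 1;0 0 0 0 0 0 1'
python3 - <<'E'
from h import *
d=snap('wrist');s=snap('scene')
f=lambda d,u,v,n:cv2.resize(d['img'][v-n:v+n,u-n:u+n],(400,400),interpolation=cv2.INTER_CUBIC)
u,v=[int(x) for x in proj(d,[.4958,.0194,.1])];print(u,v)
cv2.imwrite('pics/w7.png',np.hstack([f(d,u,v,50),f(s,242,195,25)]))
E
```

```text
t: 26.4
ee_pos: [0.4985, 0.0211, 0.2433]
tcp_rot: [0.972, 0.237, 0.002, 0.001]
force: [-0.6, 0.1, -1.4]
width: 0.664
finger_force: 0.0
254 175
```

View pics/w7.png

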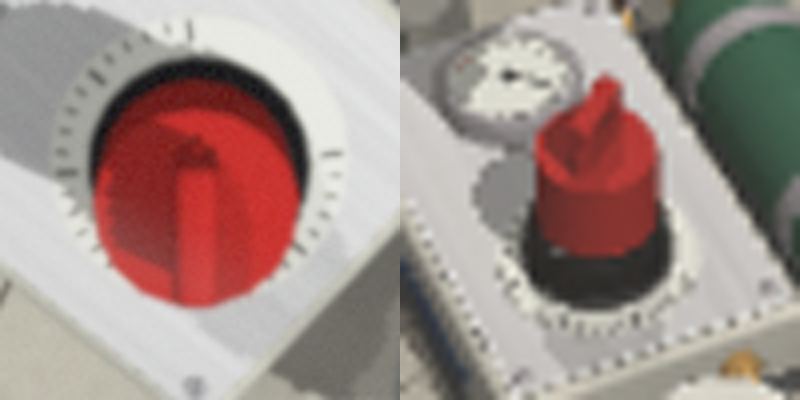

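The cap is down on the coarse knob and upright in both views. I'll check concentricity from the edges: rim apex (198,78) against knob apex (200,58) in the left crop.

Run:
```python
from h import *
d=snap('wrist');s=snap('scene')
P=lambda x,y,z:plane(d,204+x/4-.4,125+y/4-.4,z)
a=P(198,78,.074);print('gap near (4 if centred)',np.linalg.norm(P(199,58,.074)-a)*1e3,np.linalg.norm(P(199,58,.054)-a)*1e3)
l,q=P(93,200,.112),P(302,200,.112);m,n=P(90,165,.064),P(310,165,.064)
c=(l+q)/2;k=(m+n)/2;ax=(n-m)/np.linalg.norm(n-m);print('lateral mm',(c-k)@ax*1e3,np.linalg.norm(q-l),np.linalg.norm(n-m))
S=lambda x,y,z:plane(s,217+(x-400)/8-.4,170+y/8-.4,z)
c=(S(535,190,.1)+S(659,190,.1))/2;k=(S(522,245,.066)+S(675,245,.066))/2;ax=S(675,245,.066)-S(522,245,.066);ax/=np.linalg.norm(ax);print('scene lateral',(c-k)@ax*1e3,ax)
```

```text
gap near (4 if centred) 5.034828708591841 20.092276135547994
lateral mm -0.5700948990341244 0.0475311575451929 0.05766925234078306
scene lateral 0.1251536087432447 [ 0.78280384 -0.62226855  0.        ]
```

Run:
```python
from h import *
print(r.hand_in())
```

```text
the job is handed in; nothing more can be done
None
```

I turned the fine valve shut to about 0.44 N m by hand (roughly 0.27–0.29 on the seat), set the red cap over it within about 1 mm of centre and down on the coarse knob, and handed the job in at about 26 s; no verdict came back.

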